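# Clamp the shower cap case in the click-stop clip

## Robot

A 7-joint arm with a two-finger parallel gripper is mounted at the origin on the work surface. World frame = base frame: x ahead of the robot, y to its left, z up, the work surface at z = 0. Lengths are in m, angles in rad, forces in N, time in s.
With the tool pointing down it reaches from about 0.35 to 0.9 m from the base axis. Payload 8.1 kg.
Tool frame: the origin (TCP) lies at the centre of the arm's flange, where the gripper is bolted on; the fingertips stand 178 mm ahead of it and the grasp point (between the pads) lies 159 mm ahead of it; x points along the fingers, z is the direction in which the jaws open and shut, and the axes are right-handed (so a half turn about x gives the same grasp; the last joint's range is limited). The gripper opens to 92 mm and grips with 3 to 60 N. Pads are 19 mm wide; open, the fingers measure 130 mm over their backs; the gripper's body (75 mm by 190 mm) begins 47 mm behind the grasp point.
Start: joints at [1.07, 0.434, 0.025, 1.573, -0.012, 1.134, -0.075], TCP at [0.242, -0.576, 0.405] pointing down, gripper open.
Joint ranges: [-2.62, 2.62], [-0.44, 2.09], [-1.27, 1.32], [0.08, 2.57], [-1.32, 4.46], [0.12, 2], [-2.74, 2.74]. Speed limits (rad/s): [2.22, 2.22, 3.01, 3.01, 3.14, 3.14, 3.14].

## Interface

Orientations are given as a rotation vector (axis times angle).
In Python, from cell import arm, get_image, search_frame, pinpoint gives the robot as it stands.
- The arm moves only by the tool arm_command, never from a script. Its argument "motion" is a list of rows, each a list of 7 numbers: the finger opening in mm, from 0 to 91.8, then the shift along the tool's x, y, z in mm, then the turn, a rotation vector about the tool's x, y, z in degrees. In form: [[fingers, x, y, z, ax, ay, az], ...]. A call has 1 to 5 rows; each row shifts and turns the commanded pose from where the row before left it, along the tool's axes as they then stand; what a row does not reach is not made up. A row lasts 1/8 s, in which the tool goes at most 62.5 mm and 10.7 degrees, less where a joint would pass 70% of its speed; a pose out of reach is approached as far as the arm can. A call with a gripper value outside its range is refused whole. The fingers move at their own pace and stop on an object; "newtons" is the grip in N (left out, the last holds). Time passes only in rows, so rows that do not move let the fingers close. It gives the time, the measured TCP pose, the force and the opening at its end, in the units of the state.
- arm.observe(): the state, without advancing time (a new reading comes with each control period).
- get_image(name): name is "side" or "top" or "wrist"; returns a dict with "frame" (420x560x3 uint8, red, green, blue), "range_z" (420x560 float32, m along the optical axis (not along the pixel's ray), 0 where there is no reading), "K" (3x3 intrinsics, pixels), "distortion" ([k1, k2, p1, p2, k3] as OpenCV has them; the pictures are not rectified), "origin" and "rotation" of the camera in the world; the wrist camera has in their place "tool_from_camera" (4x4, takes a point from camera to tool coordinates, whose origin is the TCP and whose axes are the tool frame's). Camera axes: x right, y down, z forward; pixel columns grow to the right and rows downward; lengths in m; the calibration is good to about 2 mm. A picture is of the moment at which its call begins: read the wrist's pose just before it.
- arm.sign_off(): hands the job in, once; it reports no verdict.
Trained networks look in the newest picture that a camera, given by its name, has taken for a name from the list of things; names that differ only in an ending like _2 or _b are one class to them, and where a whole thing is asked for, a point or a joint stands for the part that bears it (a point fixed in the world has none). Each returns a list of dicts, best first, with "p" (0 to 1); they miss things now and then, are a little off and sometimes report something else, mostly with a low value. They report only what shows in the picture. A call takes as long as a camera call.
- search_frame(camera, target): "point" ([x, y, z] in m, in world coordinates, good to about 4 mm: the middle of the surface that is visible of it).
- pinpoint(camera, target): "point" ([x, y, z] in m, in world coordinates, good to about 4 mm: a listed point, or the origin of a listed thing).
The state is a dict: "clock": time; "joints": joint angles; "dq": joint speeds; "joint_efforts": joint torques, N m; "position": TCP position; "ee_rot": TCP orientation; "force": force on the tool from outside, world axes, zero at the start; "ft_torque": the same for the moment, N m; "width": opening from 0.0 (shut) to 1.0 (fully open).
Only numpy, scipy, OpenCV 4.12 (cv2) and the standard library are available. Lean on these libraries where they do the work, as an engineer would, in place of code of your own. Each camera call takes 0.05 s, during which the arm holds its last target. There are 200 camera calls.

## Task

Slide the flat shower cap case endways onto the clip's rest, straight and fully home against the back post, let go of it, and then turn the knob on top clockwise until its clutch gives way with a click, and stop there so that the case stays firmly clamped. Be gentle: do not press the case hard and do not turn on past the second click, or the clutch binds and the case cracks; leave the other things on the shelf where they are.

Things in the scene. Friction and masses are not known exactly. Their poses are not given: they have to be found in the camera images.
- case_mid (a point): shower cap case: flat closed white plastic box, rounded edges, thin grey seam, grey panel on top; 130 long (its x) x 56 wide (y) x 24 high (z), 70 to 120 g, loose on the shelf to the left or right of the clip. This point is its centre, half-way up. Either end may go in first.
- case: the same case; origin at the centre of its underside.
- rest: the clip's rest: fixed grey plastic plate, 70 wide (y), top 6 mm above the shelf, no side guides. Origin on the shelf under the knob's axis; x points from the open mouth to the back post. The plate reaches from x = -110 to +45 mm. A case fully home has its centre at x = -40, y = 0 mm in this frame.
- post_face (a point): fixed, on the front face of the clip's aluminium back post (44 mm wide, 58 mm high): 25 mm behind the knob's axis, 18 mm above the shelf; x as for the rest. The case's end butts here. An arm 36 mm wide runs from the post forward to 16 mm before the knob's axis, its underside 46 and top 58 mm above the shelf.
- pad_above (a point): fixed, on the knob's axis at the arm's underside, 46 mm above the shelf. Below it, on the same axis, hangs the rubber pressing pad, 28 mm across, its rim bevelled. At the start the pad is 2 to 8.5 mm above the top of a case lying flat on the rest; how much differs each time and is not told.
- knob_grip (a point): fixed point on the knob's vertical axis, 80 mm above the shelf; x as for the rest. The knob: round, ribbed, white plastic, 36 mm across, from 66 to 94 mm above the shelf (stays at that height), a dark line on its top; can be gripped at any angle. Clockwise from above lowers the pad 5 mm per rad, at about 0.14 N m; the thread holds when let go.
- knob_top (a point): fixed, centre of the knob's top, 94 mm above the shelf. The pad meets the case after 0.4 to 1.8 rad (at times two grasps); within 0.2 rad the torque climbs to about 0.25 N m (clamping at 24 to 30 N) and the clutch slips, clicking (0.05 N m ripple) every 0.25 rad; after 0.5 rad of slip it binds. Read at rest between small steps the torque is offset, but still rises 0.1 N m from running to slipping.
- mug: white ceramic mug, 82 mm across, 95 high; leave alone. Origin at its underside.
- swab_pot: clear round pot, 70 mm across, 70 high; leave alone. Origin at its underside.
- tweezer: steel tweezer, 100 mm long, 8 high; leave alone. Origin at its underside.
- comb: black comb, 150 mm long, 6 high; leave alone. Origin at its underside.
- soap: bar of soap, 85 x 55 x 28 mm; leave alone. Origin at its underside.
- balm_tin: lidded round tin of lip balm, 51 mm across, 18 high, on the other side of the clip than the case; leave alone. Origin at its underside.

How it is judged:
By the outcome, as a careful person would: the job done as asked, in the order asked, and still so for the second after the job is handed in, with the robot touching nothing.
It also fails if it takes over 72 s, if anything falls off the work surface, if the arm or the gripper's body presses on something with over 40 N, if the wrist force passes 120 N, or if a joint passes its speed limit or range.

## Working session

There is one attempt and no reset: what is moved stays moved. The work goes in short steps, Python scripts to look and compute and a tool call to move; the robot and the scene stay as the last step left them, time stands still between calls to the robot, and variables do not carry over. Pictures are saved under pics/ and viewed, about 8 in all and at most 12, crops included, and the job is handed in when it is done.

Besides the shell and the picture viewer there is one more tool, called as name([rows], argument=value, ...), one row to a line, values as JSON. arm_command: Moves the arm, as the interface text tells. Its arguments: {"type":"object","properties":{"motion":{"type":"array"},"newtons":{"type":"number"}},"required":["motion"]}

```bash
mkdir -p pics; ls
python3 - <<'E'
from cell import arm,get_image,search_frame,pinpoint
import cv2,numpy as np
s=arm.observe();print({k:np.round(v,3) for k,v in s.items()})
a=[]
for c in("top","side"):
    im=get_image(c);a.append(im["frame"]);print(c,np.round(im["origin"],3),np.round(im["rotation"],2).tolist())
    for t in("case_mid","rest","post_face","knob_grip","knob_top","pad_above","mug","swab_pot","tweezer","comb","soap","balm_tin"):
        print(t,[(np.round(d["point"],3).tolist(),round(d["p"],2)) for d in pinpoint(c,t)[:2]])
cv2.imwrite("pics/a.png",cv2.cvtColor(a[0],4));cv2.imwrite("pics/b.png",cv2.cvtColor(a[1],4))
E
```

```text
pics
{'clock': np.float64(0.0), 'joints': array([ 1.07 ,  0.435,  0.025,  1.574, -0.012,  1.134, -0.075]), 'dq': array([-0.   , -0.   ,  0.   ,  0.   ,  0.   ,  0.001,  0.   ]), 'joint_efforts': array([-1.0000e-03, -6.6787e+01,  9.8500e-01, -3.1447e+01, -6.1000e-02,
        4.3000e-02,  0.0000e+00]), 'position': array([ 0.242, -0.576,  0.404]), 'ee_rot': array([ 0.912,  1.373, -0.911]), 'force': array([-0.104,  0.826, -0.625]), 'ft_torque': array([ 0.009,  0.008, -0.042]), 'width': np.float64(0.999)}
top [ 0.395 -0.021  1.02 ] [-2.14, 2.08, -0.21]
case_mid [([0.451, 0.301, 0.012], 0.86)]
rest [([0.589, -0.063, -0.003], 0.93)]
post_face [([0.622, -0.069, 0.015], 0.57), ([0.61, 0.229, -0.002], 0.49)]
knob_grip [([0.597, -0.063, 0.082], 0.88)]
knob_top [([0.594, -0.068, 0.086], 0.93)]
pad_above [([0.59, -0.068, 0.044], 0.66), ([0.683, 0.319, -0.002], 0.32)]
mug [([0.702, 0.219, -0.001], 0.64)]
swab_pot [([0.592, -0.067, 0.089], 0.72), ([0.705, -0.169, -0.002], 0.57)]
tweezer [([0.611, 0.23, 0.001], 0.63)]
comb [([0.683, 0.32, -0.003], 0.93)]
soap [([0.656, -0.3, -0.001], 0.72), ([0.7, 0.216, -0.001], 0.55)]
balm_tin [([0.487, -0.271, -0.002], 0.61)]
side [0.132 0.678 0.7  ] [-0.76, 2.49, -1.23]
case_mid [([0.444, 0.302, 0.013], 0.92)]
rest [([0.59, -0.07, 0.001], 0.72)]
post_face [([0.617, -0.078, 0.017], 0.97), ([0.591, -0.066, 0.078], 0.66)]
knob_grip [([0.594, -0.068, 0.078], 0.91)]
knob_top [([0.593, -0.066, 0.09], 0.86)]
pad_above [([0.594, -0.065, 0.04], 0.65)]
mug [([0.702, 0.213, -0.002], 0.73), ([0.447, 0.302, 0.013], 0.18)]
swab_pot [([0.702, -0.173, 0.002], 0.97), ([0.699, 0.214, -0.001], 0.72)]
tweezer [([0.613, 0.232, 0.001], 0.86)]
comb [([0.685, 0.318, -0.004], 0.97)]
soap [([0.658, -0.3, 0.003], 0.55)]
balm_tin [([0.482, -0.271, -0.001], 0.56)]
```

View pics/a.png

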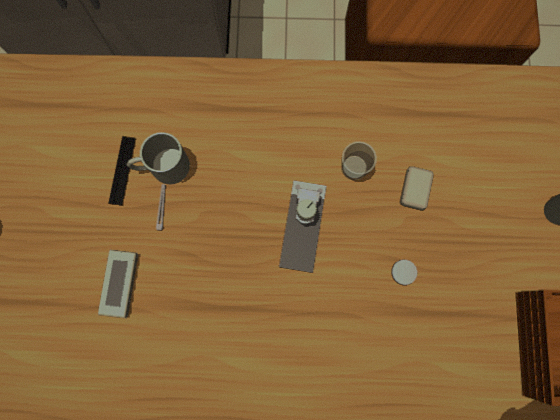

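View pics/b.png

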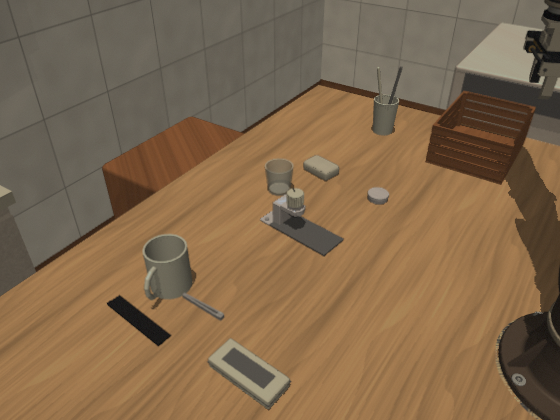

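The top view shows the clip at about (305,225) with its mouth pointing down the image. The case is at (118,284), and the way between them is clear. Next I'll get the yaws and refine the positions from depth.

```bash
cat > h.py <<'E'
from cell import arm,get_image,search_frame,pinpoint
import cv2,numpy as np
from scipy.spatial.transform import Rotation as R
def cloud(c):
    s=arm.observe();im=get_image(c);z=im["range_z"]
    v,u=np.nonzero(z>0)
    n=cv2.undistortPoints(np.float64(np.c_[u,v])[:,None],im["K"],np.array(im["distortion"]))[:,0]
    d=z[v,u][:,None];P=np.c_[n,np.ones(len(n))]*d
    if c=="wrist":
        T=im["tool_from_camera"];P=P@T[:3,:3].T+T[:3,3]
        P=P@R.from_rotvec(s["ee_rot"]).as_matrix().T+s["position"]
    else:
        r=np.array(im["rotation"]); r=R.from_rotvec(r).as_matrix() if r.size==3 else r
        P=P@r.T+im["origin"]
    return P,im["frame"][v,u],im["frame"],np.c_[u,v]
def rect(P,m):
    (c,wh,a)=cv2.minAreaRect(np.float32(P[m][:,:2]*1000))
    w,h=wh
    if w<h:a+=90
    return np.round(c,1),np.round(sorted(wh),1),round((a+90)%180-90,2)
def clean(P,m,z0=None):
    i=np.nonzero(m)[0];q=P[i];c=np.median(q,0);return i
def near(P,x,y,r):return np.hypot(P[:,0]-x,P[:,1]-y)<r
E
python3 - <<'E'
from h import *
for c in("top","side"):
    P,C,F,_=cloud(c);g=C.astype(int).mean(1)
    q=near(P,.447,.302,.1)
    print(c,"shelf z",np.median(P[near(P,.45,.1,.05)][:,2]),"case top z",np.median(P[near(P,.447,.302,.02)][:,2]))
    m=q&(P[:,2]>.015);print("case",rect(P,m),m.sum(),P[m].mean(0))
    q=near(P,.56,-.06,.12);sat=np.ptp(C.astype(int),axis=1)
    m=q&(P[:,2]<.015)&(sat<25)&(P[:,2]>-.01)&(g<130)
    # remove stragglers by pca trimmed
    print("rest",rect(P,m),m.sum(),np.median(P[m],0))
    m=near(P,.59,-.067,.04)&(P[:,2]>.083);print("knob",rect(P,m),m.sum(),P[m].mean(0))
    m=near(P,.61,-.067,.05)&(P[:,2]>.045)&(P[:,2]<.065);print("arm",rect(P,m),m.sum(),P[m].mean(0))
s=arm.observe();print(R.from_rotvec(s["ee_rot"]).as_matrix().round(3))
E
```

```text
top shelf z -0.0003394076218481423 case top z 0.023838056918412454
case (array([446.7, 301.7]), array([ 58.4, 130.7]), -4.92) 1898 [0.44566434 0.30055242 0.02340789]
rest (array([573.9, -66.4]), array([ 68.9, 179.6]), -7.9) 1976 [ 0.54524075 -0.06066715  0.00565599]
knob (array([592.9, -67.4]), array([36.5, 37. ]), -7.98) 307 [ 0.59231503 -0.06776767  0.09300494]
arm (array([605.4, -69.9]), array([43.7, 68.9]), -7.76) 318 [ 0.61655513 -0.07105041  0.05719431]
side shelf z -0.0004841210829273912 case top z 0.024569549796693457
case (array([444.4, 301.9]), array([ 58. , 130.9]), -4.71) 2581 [0.44029361 0.3049796  0.02372398]
rest (array([571.6, -67.5]), array([ 75.4, 183.6]), -7.86) 1396 [ 0.55023185 -0.0593466   0.00538156]
knob (array([590. , -68.6]), array([36.5, 37.2]), 80.35) 196 [ 0.58847098 -0.06513452  0.09147143]
arm (array([604.8, -68.3]), array([43.7, 71.8]), -12.03) 310 [ 0.60339876 -0.06160329  0.05482887]
[[-0.     0.922  0.387]
 [-0.     0.387 -0.922]
 [-1.    -0.     0.   ]]
```

arm_command([
  [91.8,0,40,0,9.3,0,0],
  [91.8,0,40,0,9.2,0,0],
  [91.8,0,40,0,9.2,0,0],
  [91.8,0,20,-20,0,0,0],
  [91.8,0,0,-50,0,0,0],
])

```text
clock: 2.02
position: [0.3852, -0.4805, 0.404]
ee_rot: [1.272, 1.167, -1.272]
force: [0.3, 0.6, -0.1]
width: 1.0
```

arm_command([
  [91.8,0,0,-50,0,0,0],
  [91.8,0,0,-50,0,0,0],
  [91.8,0,0,-50,0,0,0],
  [91.8,0,0,-50,0,0,0],
  [91.8,0,0,-50,0,0,0],
])

```text
clock: 2.65
position: [0.4051, -0.2296, 0.405]
ee_rot: [1.272, 1.167, -1.272]
force: [1.2, 0.5, 0.9]
width: 0.997
```

arm_command([
  [91.8,0,0,-50,0,0,0],
  [91.8,0,0,-50,0,0,0],
  [91.8,0,0,-50,0,0,0],
  [91.8,0,0,-50,0,0,0],
  [91.8,0,0,-50,0,0,0],
])

```text
clock: 3.28
position: [0.4264, 0.0194, 0.4051]
ee_rot: [1.273, 1.167, -1.272]
force: [1.2, -0.4, 0.1]
width: 0.999
```

arm_command([
  [91.8,0,0,-50,0,0,0],
  [91.8,0,0,-50,0,0,0],
  [91.8,0,0,-50,0,0,0],
  [91.8,0,0,-50,0,0,0],
  [91.8,0,0,-50,0,0,0],
])

```text
clock: 3.9
position: [0.448, 0.2684, 0.4049]
ee_rot: [1.273, 1.167, -1.272]
force: [1.0, -0.3, 0.8]
width: 0.999
```

```bash
cat >> h.py <<'E'
def go(x,y,z,yaw):
    "shift in the present tool frame (mm) and turn about tool x (deg) to reach a tool-down pose"
    s=arm.observe();M=R.from_rotvec(s["ee_rot"]).as_matrix();a=np.radians(yaw);c,n=np.cos(a),np.sin(a)
    T=np.array([[0,c,n],[0,n,-c],[-1,0,0.]])
    print("at",np.round(s["position"],4),"clk",round(float(s["clock"]),2),"yaw",np.round(np.degrees(np.arctan2(M[1,1],M[0,1])),2),"w",round(float(s["width"])*91.8,1),"F",np.round(s["force"],1),"T",np.round(s["ft_torque"],3))
    print("shift",np.round(M.T@(np.array([x,y,z])-s["position"])*1000,1),"turn",np.round(np.degrees(R.from_matrix(M.T@T).as_rotvec()),2))
E
python3 - <<'E'
from h import *
P,C,F,_=cloud("wrist")
cv2.imwrite("pics/w1.png",cv2.cvtColor(F,4))
m=near(P,.445,.302,.1)&(P[:,2]>.015)&(P[:,2]<.04);print("case",rect(P,m),m.sum(),np.median(P[m],0))
go(.4156,.3046,.181,-4.9)
E
```

```text
case (array([447. , 302.6]), array([ 56.2, 128.5]), -5.09) 6008 [0.45148688 0.30157026 0.02297987]
at [0.447  0.2751 0.4051] clk 3.95 yaw -4.58 w 92.0 F [0.7 6.8 1.3] T [ 0.602 -0.014  0.037]
shift [224.3 -33.7 -25.7] turn [ 0.32 -0.31 -0.01]
```

arm_command([
  [91.8,50,-10,-5,0.3,0,0],
  [91.8,50,-10,-5,0,0,0],
  [91.8,40,-10,-5,0,0,0],
  [91.8,0,0,0,0,0,0],
  [91.8,0,0,0,0,0,0],
])

```text
clock: 4.58
position: [0.4202, 0.2847, 0.2661]
ee_rot: [1.277, 1.164, -1.275]
force: [0.6, 0.6, -0.2]
width: 1.0
```

Run:
```python
from h import *
P,C,F,_=cloud("wrist")
cv2.imwrite("pics/w1.png",cv2.cvtColor(F,4))
m=near(P,.445,.302,.1)&(P[:,2]>.015)&(P[:,2]<.04);print("case",rect(P,m),m.sum(),np.median(P[m],0))
go(.416,.3046,.181,-4.9)
```

```text
case (array([449.9, 302.4]), array([ 56.2, 124. ]), -4.78) 15062 [0.45567024 0.30127533 0.02301832]
at [0.4205 0.2847 0.2665] clk 4.62 yaw -5.26 w 91.9 F [0.  0.4 0.1] T [ 0.083 -0.066 -0.039]
shift [ 85.5  -6.5 -19.3] turn [-0.36 -0.1  -0.13]
```

View pics/w1.png

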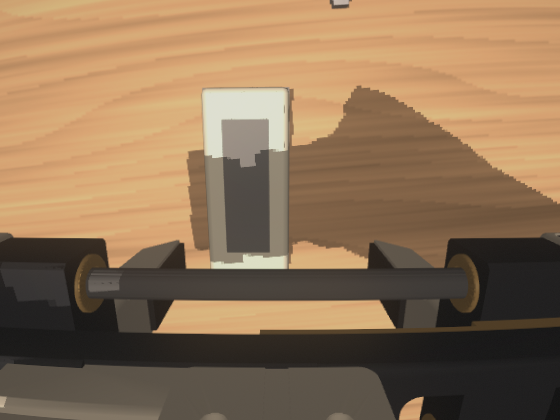

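arm_command([
  [91.8,0,-5,-19,-0.3,0,0],
  [91.8,40,0,0,0,0,0],
  [91.8,30,0,0,0,0,0],
  [91.8,13,0,0,0,0,0],
  [91.8,2,0,0,0,0,0],
])

```text
clock: 5.25
position: [0.4162, 0.3046, 0.1799]
ee_rot: [1.272, 1.168, -1.272]
force: [-0.4, 0.1, 0.4]
width: 1.001
```

arm_command([
  [91.8,0,0,0,0,0,0],
  [50,0,0,0,0,0,0],
  [50,0,0,0,0,0,0],
  [50,0,0,0,0,0,0],
  [50,0,0,0,0,0,0],
], newtons=15)

```text
clock: 5.88
position: [0.4162, 0.3039, 0.1798]
ee_rot: [1.272, 1.167, -1.272]
force: [-0.2, 0.5, 0.6]
width: 0.618
```

Run:
```python
from h import *
go(.416,.3046,.181,-4.9)
```

```text
at [0.4162 0.3039 0.1798] clk 5.88 yaw -4.92 w 56.8 F [-0.2  0.5  0.6] T [0.235 0.044 0.013]
shift [-1.2 -0.2 -0.7] turn [-0.02 -0.01 -0.01]
```

arm_command([
  [50,-5,0,0,0,0,0],
  [50,-25,0,0,0,0,0],
  [50,-30,0,0,0,0,0],
  [50,0,5,25,0,0,0],
  [50,0,5,45,0,0,0],
])

```text
clock: 6.5
position: [0.4202, 0.2339, 0.2405]
ee_rot: [1.272, 1.169, -1.268]
force: [1.2, -0.9, -0.6]
width: 0.607
```

arm_command([
  [50,0,5,50,0,0,0],
  [50,0,5,50,0,0,0],
  [50,0,5,50,0,0,0],
  [50,0,2,50,0,0,0],
  [50,0,0,40,0,0,0],
])

```text
clock: 7.12
position: [0.4161, -0.0094, 0.24]
ee_rot: [1.273, 1.166, -1.273]
force: [0.9, 0.4, -0.6]
width: 0.606
```

arm_command([
  [50,0,0,24,0,0,0],
  [50,0,0,12,3,0,0],
  [50,0,0,0,0,0,0],
  [50,0,0,0,0,0,0],
  [50,0,0,0,0,0,0],
])

```text
clock: 7.75
position: [0.4136, -0.0421, 0.2398]
ee_rot: [1.309, 1.142, -1.308]
force: [-0.9, 0.4, -1.4]
width: 0.609
```

Run:
```python
from h import *
go(.4137,-.0433,.24,-7.9)
P,C,F,uv=cloud("wrist")
m=near(P,.592,-.068,.04)&(P[:,2]>.083);print("knob",rect(P,m),m.sum(),P[m].mean(0))
m=near(P,.592,-.068,.16)&(P[:,2]<.012)&(P[:,2]>-.01)&(np.ptp(C.astype(int),axis=1)<25)&(C.mean(1)<130);print("rest",rect(P,m),m.sum(),np.median(P[m],0))
s=arm.observe();p=s["position"]
m=(np.hypot(P[:,0]-p[0]-.03,P[:,1]-p[1])<.1)&(P[:,2]>.045)&(P[:,2]<.1)&(P[:,0]>p[0]+.03)
print("case",rect(P,m),m.sum(),np.median(P[m],0))
for t in("knob_top","post_face"):print(t,[(np.round(d["point"],4),round(d["p"],2)) for d in pinpoint("wrist",t)[:2]])
cv2.imwrite("pics/w2.png",cv2.cvtColor(F,4))
```

```text
at [ 0.4136 -0.0421  0.2398] clk 7.75 yaw -7.79 w 55.9 F [-0.9  0.4 -1.4] T [ 0.029  0.06  -0.036]
shift [-0.2  0.3  1.1] turn [ 0.11 -0.02 -0.01]
knob (array([0., 0.]), array([0., 0.]), 0.0) 0 [nan nan nan]
rest (array([531.6, -95.1]), array([0.4, 4.7]), -5.01) 9 [ 0.53167321 -0.09523197  0.00494993]
case (array([474.7, -50.2]), array([57.1, 69.1]), -6.86) 22997 [ 0.47775749 -0.0497773   0.08292178]
knob_top []
post_face []<stdin>:4: RuntimeWarning: Mean of empty slice.
  ret = um.true_divide(
```

View pics/w2.png

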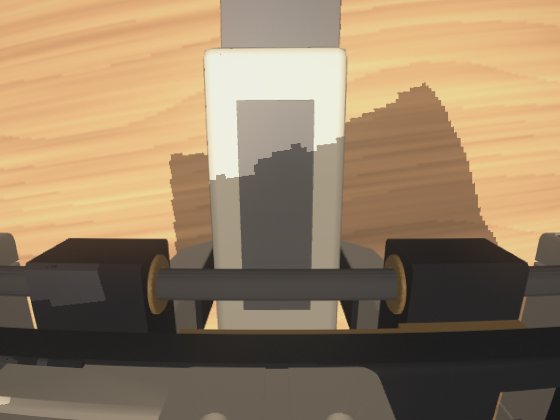

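The case is held with its front at about (275,50), and the rest is centred under it at about (280,20). It looks turned by about 1° in the grip, so I'll check tilt and lateral offset.

Run:
```python
from h import *
P,C,F,uv=cloud("wrist")
p=arm.observe()["position"]
a=np.radians(-7.85);u=np.array([np.cos(a),np.sin(a)]);n=np.array([-u[1],u[0]])
X=(P[:,:2]-[.592,-.068])@u*1000;Y=(P[:,:2]-[.592,-.068])@n*1000;Z=P[:,2]*1000
m=(abs(Y)<40)&(Z>65)&(Z<100)&(X<-60)&(X>-200)&(uv[:,1]<240)
A=np.c_[X[m],Y[m],np.ones(m.sum())];k=np.linalg.lstsq(A,Z[m],rcond=None)[0];print("case plane slopes deg",np.degrees(k[:2]),"z mean",Z[m].mean(),"Xmax",np.percentile(X[m],99.5))
for lo in(-160,-145,-130,-115,-100):
    q=m&(X>lo)&(X<lo+12);print(lo,q.sum(),np.round(np.percentile(Y[q],[0.5,99.5]),1) if q.sum()>50 else "")
q=(Z<15)&(X>-100)&(abs(Y)<60);print("low",q.sum(),np.round(X[q].max()))
sat=np.ptp(C.astype(int),axis=1)
for v in (5,20,35):
    r=(uv[:,1]==v)&(sat<40)&(Z<20);print(v,r.sum(),np.round([X[r].mean(),Y[r].min(),Y[r].max(),Z[r].mean()],1))
```

```text
case plane slopes deg [-0.38943222  0.06237205] z mean 82.7901437888025 Xmax -85.44344228961948
-160 3576 [-26.7  28.3]
-145 3882 [-26.6  28.4]
-130 4167 [-26.2  28.7]
-115 4444 [-26.1  28.7]
-100 4705 [-26.2  28.9]
low 12218 -40.0
5 118 [-46.2 -34.9  33.6   5.1]
20 119 [-54.5 -35.1  33.6   5. ]
35 116 [-62.8 -34.8  33.7   5. ]
```

arm_command([
  [50,0,20,1.5,0.5,0,0],
  [50,0,38,0,0,0,0],
  [50,25,0,0,0,0,0],
  [50,20,0,0,0,0,0],
  [50,6,0,0,0,0,0],
])

```text
clock: 8.57
position: [0.4701, -0.0528, 0.1877]
ee_rot: [1.315, 1.138, -1.318]
force: [0.5, 0.5, -1.5]
width: 0.611
```

arm_command([
  [50,1,0,0,0,0,0],
  [50,0,0,0,0,0,0],
  [50,0,0,0,0,0,0],
])

```text
clock: 8.95
position: [0.4709, -0.053, 0.1884]
ee_rot: [1.317, 1.135, -1.316]
force: [-0.9, 0.8, -0.7]
width: 0.607
```

Run:
```python
from h import *
go(.592-.122*.9906,-.0687+.122*.1366,.1858,-8.4)
```

```text
at [ 0.4709 -0.053   0.1884] clk 8.95 yaw -8.42 w 55.7 F [-0.9  0.8 -0.7] T [ 0.071  0.011 -0.027]
shift [ 2.6  0.1 -1. ] turn [-0.02 -0.   -0.07]
```

arm_command([
  [50,1,0,0,0,0,0],
  [50,0,0,0,0,0,0],
  [50,0,0,0,0,0,0],
])

```text
clock: 9.32
position: [0.4706, -0.053, 0.1868]
ee_rot: [1.317, 1.136, -1.317]
force: [-0.1, -0.7, -0.9]
width: 0.607
```

arm_command([
  [50,0.7,0,0,0,0,0],
  [50,0,0,0,0,0,0],
  [50,0,0,0,0,0,0],
])

```text
clock: 9.7
position: [0.4706, -0.053, 0.186]
ee_rot: [1.317, 1.136, -1.317]
force: [-0.3, -0.3, -0.5]
width: 0.612
```

arm_command([
  [50,0.4,0,0,0,0,0],
  [50,0,0,0,0,0,0],
  [64,0,0,0,0,0,0],
  [64,0,0,0,0,0,0],
  [64,0,0,0,0,0,0],
])

```text
clock: 10.32
position: [0.4706, -0.053, 0.1856]
ee_rot: [1.316, 1.136, -1.317]
force: [0.3, -0.2, -0.4]
width: 0.698
```

arm_command([
  [64,-0.5,0,0,0,0,0],
  [64,0,0,0,0,0,0],
  [50,0,0,0,0,0,0],
  [50,0,0,0,0,0,0],
  [50,0,0,0,0,0,0],
], newtons=12)

```text
clock: 10.95
position: [0.4706, -0.053, 0.1861]
ee_rot: [1.317, 1.136, -1.316]
force: [-0.7, 0.0, 1.0]
width: 0.607
```

```bash
cat >> h.py <<'E'
def wcase(zt=.030,side=None):
    P,C,F,uv=cloud("wrist")
    a=np.radians(-7.85);u=np.array([np.cos(a),np.sin(a)]);n=np.array([-u[1],u[0]])
    X=(P[:,:2]-[.592,-.068])@u*1000;Y=(P[:,:2]-[.592,-.068])@n*1000;Z=P[:,2]*1000
    m=(abs(Y)<40)&(abs(Z-zt*1000)<8)&(X<30)&(X>-200)&(uv[:,1]<240)
    k=np.linalg.lstsq(np.c_[X[m],Y[m],np.ones(m.sum())],Z[m],rcond=None)[0]
    print("slopes",np.degrees(k[:2]).round(2),"z",Z[m].mean().round(1),"Xmax",np.percentile(X[m],99.5))
    for lo in range(-150,30,12):
        q=m&(X>lo)&(X<lo+12)
        l=(X>lo)&(X<lo+12)&(Z>2)&(Z<9)&(abs(Y)<50)
        if q.sum()>200:print(lo,np.percentile(Y[q],[.5,99.5]).round(1),"rest",np.percentile(Y[l],[1,99]).round(1) if l.sum()>50 else "")
    m=(np.hypot(X,Y)<30)&(Z>84)
    if m.sum()>50:print("knob XY",cv2.minEnclosingCircle(np.float32(np.c_[X,Y][m])))
    return F
E
python3 - <<'E'
from h import *
go(.592-.122*.9906,-.0687+.122*.1366,.1858,-8.4)
cv2.imwrite("pics/w3.png",cv2.cvtColor(wcase(),4))
E
```

```text
at [ 0.4706 -0.053   0.1861] clk 10.95 yaw -8.41 w 55.8 F [-0.7  0.   1. ] T [0.061 0.048 0.012]
shift [ 0.3  0.4 -1. ] turn [-0.01  0.   -0.  ]
slopes [-0.32  0.03] z 28.9 Xmax -27.383156192691526
-114 [-29.4  26. ] rest [-35.7  34.5]
-102 [-29.4  25.5] rest [-35.6  34.2]
-90 [-29.5  25.6] rest [-35.6  34.4]
-78 [-29.4  25.6] rest [-35.7  34.3]
-66 [-29.3  25.6] rest [-35.5  34.5]
-54 [-29.4  25.4] rest [-35.7  34.1]
-42 [-29.5  25.5] rest [-35.8  34.2]
-30 [-28.1  24.4] rest [-35.4  33.6]
```

View pics/w3.png

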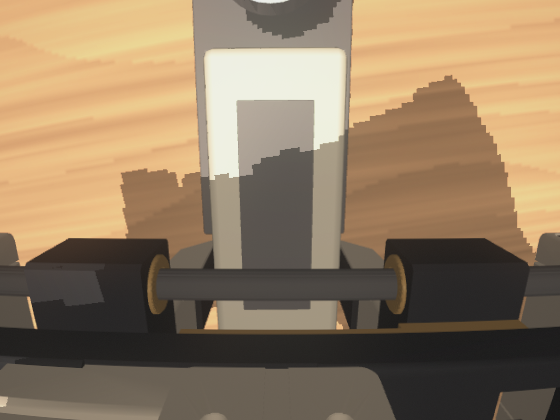

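The case sits flat and parallel on the rest: its front edge is at row 50 and the knob rim is at the top. It is about 1.2 mm off laterally, so I'll correct that while sliding.

arm_command([
  [50,0,5,-0.8,0,0,0],
  [50,0,8,-0.6,0,0,0],
  [50,0,8,-0.1,0,0,0],
  [50,0,8,-0.1,0,0,0],
  [50,0,8,-0.1,0,0,0],
])

```text
clock: 11.62
position: [0.5074, -0.0567, 0.1861]
ee_rot: [1.316, 1.137, -1.318]
force: [-3.0, 0.5, 6.3]
width: 0.61
```

arm_command([
  [50,0,5,0,0,0,0],
  [50,0,3,0,0,0,0],
  [50,0,0,0,0,0,0],
  [50,0,0,0,0,0,0],
])

```text
clock: 12.12
position: [0.5153, -0.0579, 0.1861]
ee_rot: [1.316, 1.136, -1.317]
force: [-2.7, 0.4, 4.0]
width: 0.609
```

Run:
```python
from h import *
go(.592-.071*.9906,-.0687+.071*.1366,.1861,-8.4)
cv2.imwrite("pics/w4.png",cv2.cvtColor(wcase(),4))
```

```text
at [ 0.5153 -0.0579  0.1861] clk 12.12 yaw -8.41 w 55.9 F [-2.7  0.4  4. ] T [0.186 0.515 0.004]
shift [0.  6.4 0.2] turn [-0.01  0.    0.01]
slopes [-0.35  0.01] z 29.0 Xmax -12.31778650591854
-66 [-28.2  27. ] rest [-35.8  34.1]
-54 [-28.2  26.8] rest [-35.8  34.1]
-42 [-28.3  26.8] rest [-35.9  34.1]
-30 [-28.2  27.1] rest [-35.5  34.2]
-18 [-28.4  27.4] rest [-35.7  34.1]
knob XY ((1.130281925201416, -1.2271919250488281), 19.4156436920166)
```

arm_command([
  [50,-0.3,1,0,0,0,0],
  [50,0,2,0,0,0,0],
  [50,0,1,0,0,0,0],
  [50,0,0,0,0,0,0],
])

```text
clock: 12.68
position: [0.5195, -0.0585, 0.1864]
ee_rot: [1.317, 1.136, -1.317]
force: [-0.4, -0.6, 1.0]
width: 0.614
```

arm_command([
  [50,0,0.7,0,0,0,0],
  [50,0,0.7,0,0,0,0],
  [50,0,0,0,0,0,0],
])

```text
clock: 13.05
position: [0.5208, -0.0587, 0.1864]
ee_rot: [1.317, 1.136, -1.316]
force: [-0.3, -0.4, -0.8]
width: 0.613
```

Run:
```python
from h import *
go(.592-.071*.9906,-.0687+.071*.1366,.1861,-8.4)
```

```text
at [ 0.5208 -0.0587  0.1864] clk 13.05 yaw -8.41 w 56.3 F [-0.3 -0.4 -0.8] T [ 0.06   0.049 -0.011]
shift [0.3 0.9 0.2] turn [-0.01  0.   -0.01]
```

arm_command([
  [50,0.1,0.7,0,0,0,0],
  [50,0,0.6,0,0,0,0],
  [50,0,0,0,0,0,0],
])

```text
clock: 13.42
position: [0.522, -0.0589, 0.1863]
ee_rot: [1.317, 1.136, -1.317]
force: [0.1, 0.3, -0.8]
width: 0.607
```

arm_command([
  [50,0,0.6,0,0,0,0],
  [50,0,0,0,0,0,0],
])

```text
clock: 13.68
position: [0.5226, -0.0589, 0.1863]
ee_rot: [1.317, 1.136, -1.317]
force: [0.9, -1.0, -1.0]
width: 0.608
```

arm_command([
  [50,0,0.6,0,0,0,0],
  [50,0,0,0,0,0,0],
])

```text
clock: 13.92
position: [0.523, -0.059, 0.1863]
ee_rot: [1.316, 1.137, -1.317]
force: [-0.5, 0.2, 0.2]
width: 0.61
```

arm_command([
  [50,0,0.7,0,0,0,0],
  [50,0,0,0,0,0,0],
])

```text
clock: 14.18
position: [0.5232, -0.059, 0.1861]
ee_rot: [1.316, 1.137, -1.318]
force: [-5.4, 1.0, 2.2]
width: 0.606
```

arm_command([
  [50,0,0.7,0,0,0,0],
  [50,0,0,0,0,0,0],
])

```text
clock: 14.42
position: [0.5234, -0.059, 0.1861]
ee_rot: [1.315, 1.138, -1.319]
force: [-8.0, 1.8, 5.5]
width: 0.609
```

Run:
```python
from h import *
go(.592-.071*.9906,-.0687+.071*.1366,.1861,-8.4)
F=wcase()
cv2.imwrite("pics/w5.png",cv2.cvtColor(F,4))
```

```text
at [ 0.5234 -0.059   0.1861] clk 14.43 yaw -8.4 w 55.9 F [-8.   1.8  5.5] T [ 0.489  1.548 -0.021]
shift [ 0.  -1.7  0.2] turn [0.   0.03 0.16]
slopes [-0.56  0.  ] z 29.0 Xmax -18.320874080942612
-54 [-28.4  26.9] rest [-35.9  34.2]
-42 [-28.3  26.7] rest [-36.   34.1]
-30 [-28.6  27.2] rest [-35.8  34. ]
knob XY ((0.9389086365699768, -0.950478196144104), 19.323869705200195)
```

View pics/w5.png

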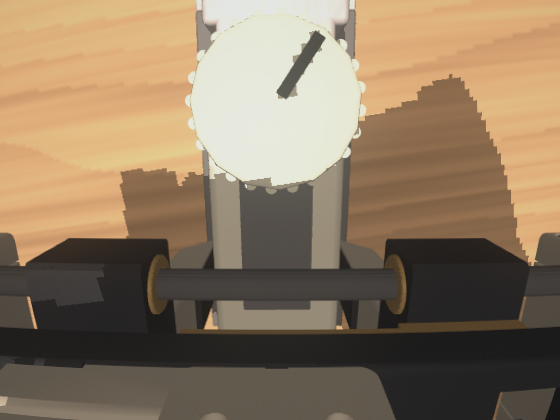

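The line on the knob points to about (320,35) and the knob's centre is near (277,100). The case met the post at 8 N, with its centre at −40 mm from the knob's axis, straight and flat. I'll ease off and let go.

arm_command([
  [50,0,-0.8,0,0,0,0],
  [50,0,0,0,0,0,0],
  [66,0,0,0,0,0,0],
  [80,0,0,0,0,0,0],
  [80,0,0,0,0,0,0],
])

```text
clock: 15.1
position: [0.5242, -0.0592, 0.1865]
ee_rot: [1.317, 1.135, -1.316]
force: [-0.2, -0.7, 0.8]
width: 0.857
```

arm_command([
  [80,-10,0,0,0,0,0],
  [80,-35,0,0,0,0,0],
  [80,-40,0,0,0,0,0],
  [80,-40,0,0,0,0,0],
  [80,0,0,0,0,0,0],
])

```text
clock: 15.72
position: [0.5249, -0.059, 0.315]
ee_rot: [1.32, 1.131, -1.312]
force: [-0.3, 0.6, -0.4]
width: 0.876
```

Run:
```python
from h import *
print(arm.observe()["joints"].round(3))
go(.5928,-.069,.31,-8.4)
F=wcase()
```

```text
[ 0.254  0.398 -0.32   1.9    0.162  0.861 -1.865]
at [ 0.5249 -0.059   0.315 ] clk 15.72 yaw -8.42 w 80.4 F [-0.3  0.6 -0.4] T [ 0.029  0.028 -0.043]
shift [ 5.5 68.6 -0.1] turn [-0.02 -0.03 -0.38]
slopes [-0.3   0.03] z 28.9 Xmax 24.33011484051848
-90 [-27.7  26.8] rest [-35.2  34.3]
-78 [-28.5  27.2] rest [-35.7  33.8]
-66 [-28.3  26.8] rest [-35.7  34.1]
-54 [-28.1  27.1] rest [-35.4  33.8]
-42 [-28.6  26.9] rest [-35.9  34.1]
-30 [-28.7  27.1] rest [-35.9  33.9]
-18 [-28.4  27. ] rest [-35.7  34.1]
6 [-29.   27.1] rest [-36.2  34. ]
knob XY ((1.1955640316009521, -1.081168532371521), 19.174114227294922)
```

arm_command([
  [80,0,34,0,0,0,0],
  [80,0,34.5,0,0,0,0],
  [80,0,0,0,-10,0,0],
  [80,0,0,0,-10,0,0],
  [80,0,0,0,-10,0,0],
])

```text
clock: 16.4
position: [0.5911, -0.0691, 0.31]
ee_rot: [0.922, 1.368, -0.924]
force: [-0.2, 0.3, 0.6]
width: 0.871
```

arm_command([
  [80,0,0,0,-10,0,0],
  [80,0,0,0,-10,0,0],
  [80,0,0,0,-10,0,0],
  [80,0,0,0,-10,0,0],
  [80,0,0,0,-10,0,0],
])

```text
clock: 17.02
position: [0.5911, -0.0692, 0.3101]
ee_rot: [0.248, 1.559, -0.248]
force: [-1.1, -0.1, 0.2]
width: 0.87
```

arm_command([
  [80,0,0,0,-10,0,0],
  [80,0,0,0,-10,0,0],
  [80,0,0,0,-10,0,0],
  [80,0,0,0,-10,0,0],
  [80,0,0,0,-10,0,0],
])

```text
clock: 17.65
position: [0.5911, -0.0692, 0.3102]
ee_rot: [-0.436, 1.528, 0.437]
force: [0.4, -0.7, -1.0]
width: 0.872
```

arm_command([
  [80,0,0,0,-10,0,0],
  [80,0,0,0,-10,0,0],
  [80,0,0,0,0,0,0],
  [80,0,0,0,0,0,0],
])

```text
clock: 18.15
position: [0.5913, -0.0692, 0.3107]
ee_rot: [-0.699, 1.456, 0.701]
force: [0.0, -0.1, -0.1]
width: 0.869
```

Run:
```python
from h import *
print(arm.observe()["joints"].round(3))
go(.593,-.0692,.243,141.6)
P,C,F,_=cloud("wrist")
m=near(P,.593,-.069,.035)&(P[:,2]>.084);print(m.sum(),rect(P,m) if m.sum() else "")
P,C,F,_=cloud("side")
m=near(P,.44,.30,.1)&(P[:,2]>.01);print(m.sum())
```

```text
[ 0.637  0.667 -0.941  1.704  0.599  1.088  0.403]
at [ 0.5913 -0.0692  0.3107] clk 18.15 yaw 141.37 w 79.8 F [ 0.  -0.1 -0.1] T [-0.002 -0.145  0.007]
shift [67.7 -1.4  1. ] turn [-0.23 -0.02 -0.06]
26438 (array([588.7, -59.4]), array([51.9, 53.7]), -23.6)
0
```

arm_command([
  [80,0,-1.4,1.0,0,0,0],
  [80,25,0,0,0,0,0],
  [80,25,0,0,0,0,0],
  [80,15,0,0,0,0,0],
  [80,2.7,0,0,0,0,0],
])

```text
clock: 18.88
position: [0.5931, -0.0692, 0.2429]
ee_rot: [-0.702, 1.455, 0.703]
force: [-0.1, -0.4, -0.1]
width: 0.876
```

arm_command([
  [60,0,0,0,0,0,0],
  [45,0,0,0,0,0,0],
  [30,0,0,0,0,0,0],
  [30,0,0,0,0,0,0],
  [30,0,0,0,0,0,0],
], newtons=10)

```text
clock: 19.5
position: [0.5932, -0.0693, 0.2437]
ee_rot: [-0.703, 1.454, 0.703]
force: [-1.4, -1.2, 1.8]
width: 0.386
```

Run:
```python
from h import *
go(.593,-.0692,.243,141.6)
```

```text
at [ 0.5932 -0.0693  0.2437] clk 19.5 yaw 141.58 w 35.4 F [-1.4 -1.2  1.8] T [-0.005 -0.081  0.012]
shift [ 0.7  0.2 -0. ] turn [-0.02 -0.01  0.01]
```

```bash
cat > t.py <<'E'
from h import *
s=arm.observe();M=R.from_rotvec(s["ee_rot"]).as_matrix();y=np.degrees(np.arctan2(M[1,1],M[0,1]))
print("clk %.2f turned %.2f rad Tz %.3f e7 %.3f w %.1f F %s T %s"%(s["clock"],np.radians((141.58-y)%360),s["ft_torque"][2],s["joint_efforts"][6],s["width"]*91.8,np.round(s["force"],1),np.round(s["ft_torque"][:2],2)))
E
python3 t.py
```

```text
clk 19.50 turned 6.28 rad Tz 0.012 e7 -0.002 w 35.4 F [-1.4 -1.2  1.8] T [-0.   -0.08]
```

arm_command([
  [30,0,0,0,0,0,0],
  [30,0,0,0,0,0,0],
  [30,0,0,0,4,0,0],
  [30,0,0,0,4,0,0],
], newtons=30)

```text
clock: 20.0
position: [0.5933, -0.0693, 0.2437]
ee_rot: [-0.593, 1.488, 0.593]
force: [-1.5, 0.1, 1.5]
width: 0.387
```

```bash
python3 t.py
```

```text
clk 20.00 turned 0.14 rad Tz 0.129 e7 0.879 w 35.5 F [-1.5  0.1  1.5] T [-0.14  0.02]
```

arm_command([
  [30,0,0,0,4,0,0],
  [30,0,0,0,0,0,0],
])

```text
clock: 20.25
position: [0.5932, -0.0693, 0.2437]
ee_rot: [-0.541, 1.502, 0.541]
force: [-0.5, -1.5, 2.9]
width: 0.388
```

```bash
python3 t.py
```

```text
clk 20.25 turned 0.21 rad Tz -0.038 e7 -0.643 w 35.6 F [-0.5 -1.5  2.9] T [-0.18  0.03]
```

arm_command([
  [30,0,0,0,4,0,0],
  [30,0,0,0,0,0,0],
])

```text
clock: 20.5
position: [0.5932, -0.0693, 0.2437]
ee_rot: [-0.488, 1.515, 0.487]
force: [-0.3, -1.6, 3.7]
width: 0.383
```

```bash
python3 t.py
```

```text
clk 20.50 turned 0.28 rad Tz -0.003 e7 -0.621 w 35.1 F [-0.3 -1.6  3.7] T [-0.26  0.19]
```

arm_command([
  [30,0,0,0,3.5,0,0],
])

```text
clock: 20.62
position: [0.5932, -0.0693, 0.2437]
ee_rot: [-0.44, 1.526, 0.44]
force: [-2.4, -0.9, 4.2]
width: 0.384
```

```bash
python3 t.py
```

```text
clk 20.62 turned 0.34 rad Tz 0.095 e7 1.163 w 35.2 F [-2.4 -0.9  4.2] T [-0.21  0.18]
```

arm_command([
  [30,0,0,0,3.5,0,0],
])

```text
clock: 20.75
position: [0.5932, -0.0694, 0.2437]
ee_rot: [-0.392, 1.535, 0.392]
force: [-2.1, -1.0, 5.4]
width: 0.389
```

```bash
python3 t.py
```

```text
clk 20.75 turned 0.40 rad Tz 0.117 e7 0.745 w 35.7 F [-2.1 -1.   5.4] T [-0.17  0.2 ]
```

arm_command([
  [30,0,0,0,3.5,0,0],
])

```text
clock: 20.88
position: [0.5932, -0.0694, 0.2437]
ee_rot: [-0.344, 1.544, 0.344]
force: [-1.4, -1.3, 4.7]
width: 0.386
```

```bash
python3 t.py
```

```text
clk 20.88 turned 0.46 rad Tz 0.126 e7 0.728 w 35.4 F [-1.4 -1.3  4.7] T [-0.26  0.31]
```

arm_command([
  [30,0,0,0,3.5,0,0],
])

```text
clock: 21.0
position: [0.5932, -0.0693, 0.2437]
ee_rot: [-0.297, 1.551, 0.296]
force: [-2.4, -1.4, 5.0]
width: 0.386
```

```bash
python3 t.py
```

```text
clk 21.00 turned 0.52 rad Tz 0.117 e7 0.727 w 35.5 F [-2.4 -1.4  5. ] T [-0.25  0.23]
```

arm_command([
  [30,0,0,0,3.5,0,0],
])

```text
clock: 21.12
position: [0.5932, -0.0693, 0.2437]
ee_rot: [-0.249, 1.557, 0.248]
force: [-2.0, -1.2, 3.5]
width: 0.389
```

```bash
python3 t.py
```

```text
clk 21.12 turned 0.58 rad Tz 0.160 e7 0.726 w 35.7 F [-2.  -1.2  3.5] T [-0.33  0.25]
```

arm_command([
  [30,0,0,0,3.5,0,0],
])

```text
clock: 21.25
position: [0.5931, -0.0694, 0.2437]
ee_rot: [-0.201, 1.562, 0.2]
force: [-0.9, -0.8, 4.2]
width: 0.385
```

```bash
python3 t.py
```

```text
clk 21.25 turned 0.64 rad Tz 0.118 e7 0.724 w 35.3 F [-0.9 -0.8  4.2] T [-0.32  0.31]
```

arm_command([
  [30,0,0,0,3.5,0,0],
])

```text
clock: 21.38
position: [0.5931, -0.0694, 0.2437]
ee_rot: [-0.153, 1.566, 0.152]
force: [-1.9, -1.1, 3.3]
width: 0.39
```

```bash
python3 t.py
```

```text
clk 21.38 turned 0.71 rad Tz 0.128 e7 0.723 w 35.8 F [-1.9 -1.1  3.3] T [-0.35  0.34]
```

arm_command([
  [30,0,0,0,3.5,0,0],
])

```text
clock: 21.5
position: [0.5931, -0.0694, 0.2437]
ee_rot: [-0.105, 1.569, 0.104]
force: [-1.9, -1.7, 3.8]
width: 0.385
```

```bash
python3 t.py
```

```text
clk 21.50 turned 0.77 rad Tz 0.126 e7 0.722 w 35.4 F [-1.9 -1.7  3.8] T [-0.29  0.39]
```

arm_command([
  [30,0,0,0,3.5,0,0],
])

```text
clock: 21.62
position: [0.5931, -0.0694, 0.2437]
ee_rot: [-0.057, 1.571, 0.056]
force: [-1.0, -0.9, 4.4]
width: 0.387
```

```bash
python3 t.py
```

```text
clk 21.62 turned 0.83 rad Tz 0.160 e7 0.721 w 35.5 F [-1.  -0.9  4.4] T [-0.3  0.4]
```

arm_command([
  [30,0,0,0,3.5,0,0],
])

```text
clock: 21.75
position: [0.5931, -0.0694, 0.2437]
ee_rot: [-0.009, 1.571, 0.008]
force: [-1.7, -1.1, 5.1]
width: 0.385
```

```bash
python3 t.py
```

```text
clk 21.75 turned 0.89 rad Tz 0.142 e7 0.720 w 35.4 F [-1.7 -1.1  5.1] T [-0.33  0.4 ]
```

arm_command([
  [30,0,0,0,3.5,0,0],
])

```text
clock: 21.88
position: [0.593, -0.0694, 0.2437]
ee_rot: [0.039, 1.571, -0.04]
force: [-2.2, -1.7, 5.1]
width: 0.384
```

```bash
python3 t.py
```

```text
clk 21.88 turned 0.95 rad Tz 0.166 e7 0.719 w 35.3 F [-2.2 -1.7  5.1] T [-0.29  0.39]
```

arm_command([
  [30,0,0,0,3.5,0,0],
])

```text
clock: 22.0
position: [0.593, -0.0694, 0.2437]
ee_rot: [0.087, 1.57, -0.088]
force: [-2.9, -1.7, 4.6]
width: 0.384
```

```bash
python3 t.py
```

```text
clk 22.00 turned 1.01 rad Tz 0.172 e7 0.718 w 35.3 F [-2.9 -1.7  4.6] T [-0.32  0.45]
```

arm_command([
  [30,0,0,0,3.5,0,0],
])

```text
clock: 22.12
position: [0.593, -0.0694, 0.2437]
ee_rot: [0.135, 1.567, -0.136]
force: [-3.2, -0.9, 6.5]
width: 0.386
```

```bash
python3 t.py
```

```text
clk 22.12 turned 1.07 rad Tz 0.160 e7 0.717 w 35.4 F [-3.2 -0.9  6.5] T [-0.36  0.43]
```

arm_command([
  [30,0,0,0,3.5,0,0],
])

```text
clock: 22.25
position: [0.593, -0.0694, 0.2437]
ee_rot: [0.183, 1.564, -0.183]
force: [-2.6, -0.4, 5.0]
width: 0.391
```

```bash
python3 t.py
```

```text
clk 22.25 turned 1.13 rad Tz 0.123 e7 0.716 w 35.9 F [-2.6 -0.4  5. ] T [-0.34  0.48]
```

arm_command([
  [30,0,0,0,3.5,0,0],
])

```text
clock: 22.38
position: [0.593, -0.0694, 0.2437]
ee_rot: [0.231, 1.559, -0.231]
force: [-3.2, -1.9, 6.3]
width: 0.389
```

```bash
python3 t.py
```

```text
clk 22.38 turned 1.19 rad Tz 0.131 e7 0.715 w 35.7 F [-3.2 -1.9  6.3] T [-0.27  0.44]
```

arm_command([
  [30,0,0,0,3.5,0,0],
])

```text
clock: 22.5
position: [0.593, -0.0694, 0.2437]
ee_rot: [0.278, 1.553, -0.279]
force: [-2.8, -1.0, 5.6]
width: 0.388
```

```bash
python3 t.py
```

```text
clk 22.50 turned 1.26 rad Tz 0.198 e7 0.678 w 35.6 F [-2.8 -1.   5.6] T [-0.3   0.51]
```

arm_command([
  [30,0,0,0,3.5,0,0],
])

```text
clock: 22.62
position: [0.593, -0.0693, 0.2437]
ee_rot: [0.326, 1.547, -0.327]
force: [-3.3, -2.5, 6.7]
width: 0.388
```

```bash
python3 t.py
```

```text
clk 22.62 turned 1.32 rad Tz 0.174 e7 0.619 w 35.7 F [-3.3 -2.5  6.7] T [-0.38  0.53]
```

arm_command([
  [30,0,0,0,3.5,0,0],
])

```text
clock: 22.75
position: [0.593, -0.0693, 0.2437]
ee_rot: [0.374, 1.539, -0.375]
force: [-2.8, -1.8, 6.4]
width: 0.383
```

```bash
python3 t.py
```

```text
clk 22.75 turned 1.38 rad Tz 0.192 e7 0.594 w 35.2 F [-2.8 -1.8  6.4] T [-0.39  0.55]
```

arm_command([
  [30,0,0,0,3.5,0,0],
])

```text
clock: 22.88
position: [0.5929, -0.0693, 0.2437]
ee_rot: [0.421, 1.53, -0.422]
force: [-2.9, -1.8, 5.5]
width: 0.386
```

```bash
python3 t.py
```

```text
clk 22.88 turned 1.44 rad Tz 0.240 e7 0.606 w 35.5 F [-2.9 -1.8  5.5] T [-0.37  0.55]
```

arm_command([
  [30,0,0,0,3.5,0,0],
])

```text
clock: 23.0
position: [0.5929, -0.0693, 0.2437]
ee_rot: [0.469, 1.52, -0.47]
force: [-3.2, -1.1, 5.7]
width: 0.385
```

```bash
python3 t.py
```

```text
clk 23.00 turned 1.50 rad Tz 0.165 e7 0.681 w 35.3 F [-3.2 -1.1  5.7] T [-0.33  0.61]
```

arm_command([
  [30,0,0,0,2.5,0,0],
])

```text
clock: 23.12
position: [0.5929, -0.0693, 0.2437]
ee_rot: [0.503, 1.512, -0.504]
force: [-2.4, -1.9, 5.2]
width: 0.382
```

```bash
python3 t.py
```

```text
clk 23.12 turned 1.54 rad Tz 0.158 e7 0.316 w 35.1 F [-2.4 -1.9  5.2] T [-0.29  0.59]
```

arm_command([
  [30,0,0,0,3.5,0,0],
])

```text
clock: 23.25
position: [0.5929, -0.0693, 0.2437]
ee_rot: [0.55, 1.5, -0.551]
force: [-3.5, -2.0, 5.9]
width: 0.386
```

```bash
python3 t.py
```

```text
clk 23.25 turned 1.60 rad Tz 0.231 e7 0.746 w 35.4 F [-3.5 -2.   5.9] T [-0.33  0.59]
```

arm_command([
  [30,0,0,0,2,0,0],
  [30,0,0,0,0,0,0],
])

```text
clock: 23.5
position: [0.5929, -0.0693, 0.2437]
ee_rot: [0.576, 1.493, -0.578]
force: [-2.8, -2.0, 5.7]
width: 0.385
```

```bash
python3 t.py
```

```text
clk 23.50 turned 1.64 rad Tz 0.188 e7 -0.413 w 35.4 F [-2.8 -2.   5.7] T [-0.36  0.63]
```

arm_command([
  [50,0,0,0,0,0,0],
  [70,0,0,0,0,0,0],
  [80,0,0,0,0,0,0],
  [80,0,0,0,0,0,0],
])

```text
clock: 24.0
position: [0.5932, -0.0692, 0.2435]
ee_rot: [0.579, 1.492, -0.579]
force: [0.1, -1.1, -0.4]
width: 0.771
```

arm_command([
  [80,-15,0,0,0,0,0],
  [80,-40,0,0,0,0,0],
  [80,-50,0,0,0,0,0],
  [80,-50,0,0,0,0,0],
  [80,0,0,0,0,0,0],
])

```text
clock: 24.62
position: [0.5942, -0.0686, 0.4041]
ee_rot: [0.58, 1.484, -0.576]
force: [0.2, 0.8, -0.4]
width: 0.874
```

Run:
```python
from h import *
go(.55,.0,.4,50)
for c in("wrist","side"):
    im=get_image(c)["frame"]
    for t in("case_mid","knob_top","balm_tin","swab_pot"):print(c,t,[(np.round(d["point"],3).tolist(),round(d["p"],2)) for d in pinpoint(c,t)[:1]])
    cv2.imwrite("pics/end_%s.png"%c,cv2.cvtColor(im,4))
a=cv2.imread("pics/end_wrist.png");b=cv2.resize(cv2.imread("pics/end_side.png")[140:280,200:400],(600,420))
cv2.imwrite("pics/end.png",cv2.resize(np.hstack([a,b]),(800,290)))
```

```text
at [ 0.5942 -0.0686  0.4041] clk 24.62 yaw 47.6 w 80.2 F [ 0.2  0.8 -0.4] T [-0.009 -0.077 -0.024]
shift [  3.7  20.8 -78.9] turn [-2.4   0.39 -0.31]
wrist case_mid [([0.555, -0.063, 0.018], 0.77)]
wrist knob_top [([0.59, -0.071, 0.095], 0.96)]
wrist balm_tin []
wrist swab_pot [([0.705, -0.172, 0.0], 0.65)]
side case_mid [([0.553, -0.064, 0.016], 0.93)]
side knob_top [([0.592, -0.068, 0.091], 0.86)]
side balm_tin [([0.485, -0.271, 0.0], 0.88)]
side swab_pot []
```

View pics/end.png

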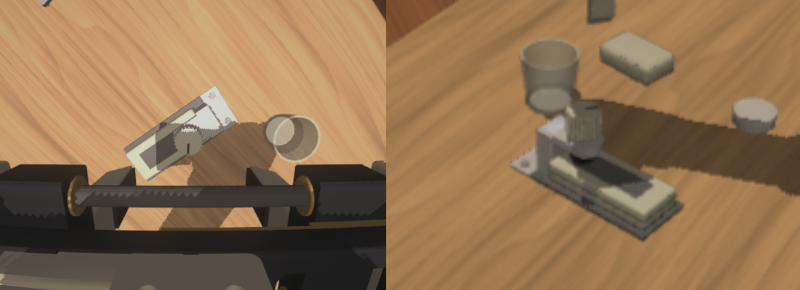

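The wrist view shows the knob's line at about (188,150), pointing down the image. That is about 1.6 rad clockwise of where it was, matching the 1.64 rad turned. The side view shows the case flat on the rest, against the post and under the pad, with the neighbouring things in place.

```bash
python3 -c "
from cell import arm
print(arm.sign_off())"
```

```text
the job is handed in; nothing more can be done
None
```

The case is on the rest and clamped, and I handed the job in at about 25 s of the 72 s allowed.

- **Sliding in:** I gripped the case across its width, set it flat on the rest and slid it in. It met the post with about 8 N; I then eased off and let go.
- **Turning the knob:** I turned it 1.64 rad clockwise in small steps. The pad met the case at about 1.22 rad, and the clutch began slipping at about 1.35 rad. I stopped after about 0.3 rad of slip, past one click and short of the 0.5 rad where it binds. The slip start is inferred from the torque readings, so it could be off by about 0.05 rad.

**Last checks:**
- **Case position:** the cameras put its centre at (0.553–0.555, −0.064) m, against the expected home of (0.553, −0.064) m. Before clamping it was straight and within about 0.2 mm of the rest's centreline.
- **Knob:** its dark line had turned about 1.6 rad, so the fingers did not slip on it.
- **Other things:** the tin and pot were found where they started. I did not re-measure the mug, tweezer, comb or soap, but no move went near them.

**One reading disagreed:** the torque at rest rose about 0.2 N m from running to the end, where about 0.1 N m was expected. I put this down to stopping near a peak of the clutch's ripple, because the readings while turning showed no sign of binding.

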